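Prop the sprung feed-bin flap and sort out the fixture parts

ROBOT

A 7-joint arm with a two-finger parallel gripper is mounted at the origin on the work surface. World frame = base frame: x ahead of the robot, y to its left, z up, the work surface at z = 0. Lengths are in m, angles in degrees, forces in N, time in s.
With the tool pointing down it reaches from about 0.425 to 0.875 m from the base axis. Payload 9.9 kg.
Tool frame: the origin (TCP) lies at the very end of the fingers, on their centre line; the grasp point (between the pads) lies 19 mm behind it (r.hold_point_z is the distance from the TCP to the grasp point, in m); z points along the fingers, y is the line along which they close (so a half turn about z gives the same grasp; the last joint's range is limited). The gripper opens to 85 mm and grips with 20 to 120 N. Pads are 22 mm wide; open, the fingers measure 114 mm over their backs; the gripper's body (76 mm by 85 mm) begins 54 mm behind the grasp point. The pads swing forward as they close: fully open they stand 13 mm farther back than shut.
Start: joints at [-69.488, 32.985, 1.427, 82.34, -0.859, 64.687, -3.237], TCP at [0.289, 0.61, 0.231] pointing down, gripper open.
Joint ranges: [-157.87, 157.87], [-19.46, 123.44], [-87.15, 90], [11.01, 140.99], [-62.26, 242.26], [9.8, 113.94], [-161.44, 161.44]. Speed limits (degrees/s): [127.2, 127.2, 172.46, 172.46, 180, 180, 180].

INTERFACE

Orientations are given as [roll, pitch, yaw] about the fixed x, y, z axes, in that order (R = Rz(yaw) Ry(pitch) Rx(roll)).
In Python, from plant import r, viewer, order gives the robot as it stands.
- The arm moves only by the tool arm_command, never from a script. Its argument "deltas" is a list of rows, each a list of 5 numbers: the gripper command: -1 is fully open, 1 is shut, values between are in proportion, then the shift along the world's x, y, z in m, then the turn about the world's z in degrees. In form: [[grip, x, y, z, twist], ...]. A call has exactly 8 rows; each row shifts and turns the commanded pose from where the row before left it; what a row does not reach is not made up. A row lasts 1/8 s, in which the tool goes at most 62.5 mm and 10.7 degrees, less where a joint would pass 70% of its speed; a pose out of reach is approached as far as the arm can. A call with a gripper value outside its range is refused whole. The fingers move at their own pace and stop on an object; "force" is the grip in N (left out, the last holds). Time passes only in rows, so rows that do not move let the fingers close, or fill a call up. It gives the time, the measured TCP pose, the force, the opening and the grip force at its end, in the units of the state.
- r.get_obs(): the state, without advancing time (a new reading comes with each control period).
- viewer.grab_frame(name): name is "side" or "top" or "wrist"; returns (picture, depth): 400x640x3 uint8, red, green, blue; 400x640 float32, m along the optical axis (not along the pixel's ray), 0 where there is no reading.
- viewer.camera_model(name): a dict with "K" (3x3 intrinsics, pixels), "view" (4x4, takes a point from world to camera coordinates). Camera axes: x right, y up, looking along -z (the intrinsics and any distortion apply to the point x, -y, -z); pixel columns grow to the right and rows downward; lengths in m; the calibration is good to about 2 mm. A picture is of the moment at which its call begins: read the wrist's pose just before it. camera_model takes no time and is no camera call; for the wrist camera it gives the pose at the moment of the call.
- order.job_done(): hands the job in; it is judged then, once.
The state is a dict: "time": time; "joints": joint angles; "qvel": joint speeds; "joint_efforts": joint torques, N m; "ee_pos": TCP position; "tool_rot": TCP orientation; "force": force on the tool from outside, world axes, zero at the start; "ft_torque": the same for the moment, N m; "gripper_width": opening from 0.0 (shut) to 1.0 (fully open); "finger_force": force on a finger pad.
Only numpy, scipy, OpenCV 4.12 (cv2) and the standard library are available. Lean on these libraries where they do the work, as an engineer would, in place of code of your own. Each camera call takes 0.05 s, during which the arm holds its last target. There are 200 camera calls.

TASK

Lift the feed bin's spring-closed flap with the T-shaped prop and stand the prop upright on the bin's deck so that it holds the flap wide open by itself, then take every part out of the bin, putting the round spacers into the round pan and the rectangular blocks into the square tray, each lying on the floor of its container and not on another part. When the bin is empty, take the prop out so that the flap shuts fully and stand the prop upright on its rubber mat again; leave the brush, tape measure and drill alone.

Things in the scene. Friction and masses are not known exactly. Their poses are not given: they have to be found in the camera images.
- bin: Grey steel feed bin, fixed; 264 (own x) by 140 mm (own y), 45 mm high; origin: centre of its underside; own x away from the robot, y left. Inside of the compartment: x -128 to +62, y -66 to +10 mm, floor at z 5, walls 4 thick up to z 45; an 18 mm wide kerb, top at z 10, along each x end. Solid ledge (z 45) behind it, y 10 to 70; solid deck at its +x end. All under a sprung flap hinged along x at the +y side.
- bin_deck (a point): Middle of the bin's flat deck, in the bin's frame at x 99, y 0, z 45 mm; axes as the bin's. The deck is 66 mm (x) by 140 mm (y), solid, level with the rim, beside the compartment under the flap: room for the prop to stand on, its own y along the bin's y.
- flap_hinge (a point): Point on the flap's hinge line, fixed in the bin at own x 0, y +58, z 47 mm; axes as the bin's. The hinge line runs along the bin's x.
- flap (a joint): Angle of the flap (rad): 0 = shut and level, growing as its free edge (lip) rises; stop at 1.75. A damped spring shuts it from every angle in about half a second (closing moment about 0.19 Nm when shut, weight included, 0.13 Nm near 1.4; about 1.5 N to lift at the lip).
- flap_lip (a point): Middle of the flap's free edge; moves with the flap, y towards the hinge. The flap is a 3 mm aluminium sheet, 264 mm wide (bin x -132 to +132), reaching 148 mm from the hinge. Shut, its underside is 45.5 mm above the table and its lip overhangs the bin's front (the bin's -y side) by 20 mm, so a thin toe fits under it from the front and lifts it.
- prop: Welded steel inverted T, 0.65 kg: foot 36 (own x) x 104 (own y) x 10 mm thick, post 24 x 24 mm, 185 mm high overall. Origin: post axis at the foot's underside, z up. Foot reaches 20 mm past the post to +y (toe), 60 mm to -y (heel). Starts upright on the mat, +y within 0.5 rad of world +y. On the deck, toe 5 mm from the hinge line, the flap leans on its post at 1.4 rad, leaving its top 35 mm free; grip its y faces so it cannot pivot.
- mat: Black rubber mat fixed on the table, 110 mm (own x) by 160 mm (own y), 3 mm thick; origin: centre of its underside. Parking place of the prop.
- pan: Round open steel pan fixed on the table, 136 mm outside diameter, 30 mm high, wall 3 mm, floor 4 mm thick; origin: centre of its underside.
- tray: Square open steel tray fixed on the table, 130 x 130 mm outside, 30 mm high, wall and floor 4 mm; origin: centre of its underside, axes along its sides.
- round0: Round steel spacer: upright cylinder 28 mm diameter, 22 mm high, about 80 g, small dark bore in its top; loose in the bin's compartment at the start, may be absent. Origin: centre of its underside, z up.
- round1: Round steel spacer: upright cylinder 28 mm diameter, 22 mm high, about 80 g, small dark bore in its top; loose in the bin's compartment at the start, may be absent. Origin: centre of its underside, z up.
- round2: Round steel spacer: upright cylinder 28 mm diameter, 22 mm high, about 80 g, small dark bore in its top; loose in the bin's compartment at the start, may be absent. Origin: centre of its underside, z up.
- block0: Rectangular steel clamping block: 24 mm (own x) by 36 mm (own y), 22 mm high, about 120 g, small dark hole in its top; loose in the bin's compartment at the start with its 36 mm side roughly along the bin's y, may be absent. Origin: centre of its underside, z up.
- block1: Rectangular steel clamping block: 24 mm (own x) by 36 mm (own y), 22 mm high, about 120 g, small dark hole in its top; loose in the bin's compartment at the start with its 36 mm side roughly along the bin's y, may be absent. Origin: centre of its underside, z up.
- block2: Rectangular steel clamping block: 24 mm (own x) by 36 mm (own y), 22 mm high, about 120 g, small dark hole in its top; loose in the bin's compartment at the start with its 36 mm side roughly along the bin's y, may be absent. Origin: centre of its underside, z up.
- wire_brush: Bystander: a wire brush about 200 mm long lying on the table right of the mat; leave alone. Origin at the middle of its underside.
- tape: Bystander: a tape measure, 70 x 34 x 66 mm, on the table beyond the bin; leave alone. Origin: centre of its underside.
- drill: Bystander: a cordless drill lying on its side, about 230 x 215 mm and 65 mm high, on the table left of the bin; leave alone. Origin: on its underside below the motor body.
Not all that is in view belongs to the job. Leave any purple look-alike of the tray alone. Several things look just like the mat: the one meant starts farthest from the robot's base.

How it is judged (in metres and radians):
On the way, in this order (a step that is already met when the one before it is completed fails the run):
1. the flap stands open more than 1.0 rad, leaning on the prop, which stands upright on the bin's deck, with the robot touching neither (value of joint flap above 1 rad and height (world z) of prop above 0.038 m and angle between prop's own z axis and vertical below 0.15 rad and contact force between prop and flap above 0.1 N and contact force between each of the arm, the fingers and prop below 0.3 N and contact force between each of the arm, the fingers and flap below 0.3 N), for 0.5 s.
2. every part is in its container (horizontal distance between each of round0, round1, round2 and pan below 0.064 m and height (world z) of each of round0, round1, round2, block0, block1, block2 below 0.024 m and x of block0 in the frame of tray between -0.062 and 0.062 m and y of block0 in the frame of tray between -0.062 and 0.062 m and x of block1 in the frame of tray between -0.062 and 0.062 m and y of block1 in the frame of tray between -0.062 and 0.062 m and x of block2 in the frame of tray between -0.062 and 0.062 m and y of block2 in the frame of tray between -0.062 and 0.062 m), for 0.3 s.
At the end, for the whole second after the job is handed in: Round spacers in the round pan (within 64 mm of its centre), blocks in the square tray (within 62 mm along each side), origins under 24 mm high (not stacked); flap shut (under 0.06 rad); prop upright (0.1 rad) with its post over the mat; all at rest (all of step 2 and value of joint flap below 0.06 rad and angle between prop's own z axis and vertical below 0.1 rad and height (world z) of prop below 0.012 m and x of prop in the frame of mat between -0.055 and 0.055 m and y of prop in the frame of mat between -0.08 and 0.08 m and linear speed of prop below 0.024 m/s and linear speed of each of round0, round1, round2, block0, block1, block2 below 0.02 m/s); the robot touches nothing.
It fails at once if the brush, tape measure or drill moved more than 30 mm (distance of any of wire_brush, tape, drill from where it was at the start of the episode above 0.03 m).
Of round0, block0, round1, block1, round2, block2 only 4 to 6 are there at a start; the rules pass over those that are not, and their reading is None.
At some moment in a run one of round0, round1, round2, block0, block1, block2 may be knocked a few centimetres aside while the robot is not near it.
It also fails if it takes over 210 s, if anything falls off the work surface, if the arm or the gripper's body presses on something with over 40 N, if the wrist force passes 120 N, or if a joint passes its speed limit or range.

## Working session

There is one attempt and no reset: what is moved stays moved. The work goes in short steps, Python scripts to look and compute and a tool call to move; the robot and the scene stay as the last step left them, time stands still between calls to the robot, and variables do not carry over. Pictures are saved under pics/ and viewed, at most 14 in all, crops included, and the job is handed in when it is done.

Besides the shell and the picture viewer there is one more tool, called after ">>>" in YAML: its name, and indented under it one key for each argument. arm_command: Moves the arm, as the interface text tells. Its arguments: {"type":"object","properties":{"deltas":{"type":"array","items":{"type":"array","items":{"type":"number"}}},"force":{"type":"number"}},"required":["deltas"]}

```bash
ls; mkdir -p pics; cat > h.py <<'E'
import numpy as np, cv2
from plant import r, viewer, order
def grab(n):
    m=viewer.camera_model(n); im,d=viewer.grab_frame(n); return im,d,m
def world(d,m,u,v):
    K=np.array(m["K"]);V=np.array(m["view"]);z=d[v,u]
    x=(u-K[0,2])/K[0,0]*z; y=(v-K[1,2])/K[1,1]*z
    p=np.stack([x,-y,-z,np.ones_like(z)],-1)
    return (p@np.linalg.inv(V).T)[...,:3]
def cloud(d,m):
    v,u=np.mgrid[:d.shape[0],:d.shape[1]]; return world(d,m,u,v)
def save(n,im): cv2.imwrite("pics/"+n+".png",im[...,::-1])
E
python3 - <<'E'
from h import *
for n in("top","side"):
    im,d,m=grab(n); save(n+"0",im); np.savez(n+"0.npz",im=im,d=d,**{k:np.array(v) for k,v in m.items() if k in("K","view")}); print(m)
print(r.get_obs())
E
```

```text
pics
{'K': array([[414.65389863,   0.        , 325.17071378],
       [  0.        , 414.65389863, 195.98703936],
       [  0.        ,   0.        ,   1.        ]]), 'view': array([[-0.00631764, -0.9998583 ,  0.01560354, -0.04213189],
       [ 0.98201828, -0.00325921,  0.1887577 , -0.52968396],
       [-0.1886801 ,  0.01651546,  0.98189972, -1.13746479],
       [ 0.        ,  0.        ,  0.        ,  1.        ]])}
{'K': array([[408.30732266,   0.        , 317.8344852 ],
       [  0.        , 408.30732266, 205.96200173],
       [  0.        ,   0.        ,   1.        ]]), 'view': array([[ 0.79099476, -0.61157677, -0.01735346, -0.44432948],
       [ 0.44963126,  0.56183621,  0.69438592, -0.25808721],
       [-0.41492049, -0.55705829,  0.71939353, -0.98071003],
       [ 0.        ,  0.        ,  0.        ,  1.        ]])}
{'time': 0.1, 'joints': array([-69.48685094,  33.02640592,   1.42208312,  82.38120152,
        -0.85958492,  64.68800088,  -3.23642282]), 'qvel': array([ 0.09114134,  0.00469172,  0.01701414, -0.09146824, -0.00655435,
       -0.15323993, -0.02056303]), 'joint_efforts': array([ 6.46537097e-03, -7.67297459e+01,  2.25814328e+00, -2.86599988e+01,
        1.58739224e-02,  8.70891177e-03,  3.48837759e-06]), 'ee_pos': array([0.28842377, 0.60982023, 0.23054773]), 'tool_rot': array([-1.79914997e+02,  3.31283802e-03,  1.54689368e+02]), 'force': array([7.13025936e-05, 1.25846978e-01, 2.01801160e-01]), 'ft_torque': array([0.02724805, 0.01780214, 0.01082114]), 'finger_force': 0.0, 'gripper_width': 1.0017217416906259}
```

View pics/top0.png

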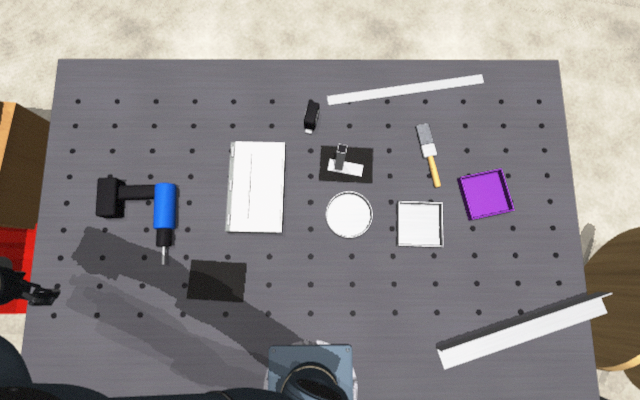

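View pics/side0.png

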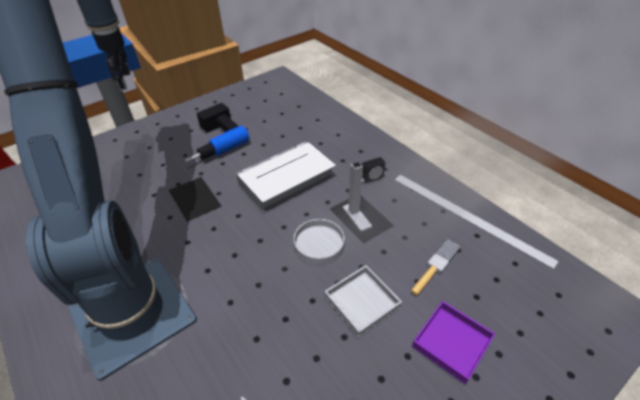

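The top picture shows two black mats, at (346,164) with the prop on it (farthest) and at (217,281) (a look-alike). It also shows the grey tray at (420,224), a purple look-alike at (485,195), the pan at (349,215) and the bin at (256,187). The brush, tape and drill are at (428,150), (312,115) and (160,200). I choose the far mat and the grey tray.

```bash
python3 - <<'E'
from h import *
f=np.load("top0.npz"); im,d=f["im"],f["d"]; P=cloud(d,f)
def box(name,u0,u1,v0,v1,z0,z1):
    m=np.zeros(d.shape,bool); m[v0:v1,u0:u1]=1
    m&=(P[...,2]>z0)&(P[...,2]<z1)&(d>0)
    q=P[m]; rc=cv2.minAreaRect((q[:,:2]*1000).astype(np.float32))
    print(name,len(q),"c",np.round(rc[0],1),"size",np.round(rc[1],1),"ang",round(rc[2],1),"zmed",np.round(np.median(q[:,2]),4))
    return q
box("bin",215,300,130,245,.035,.06)
box("posttop",320,370,130,185,.17,.2)
box("post",320,370,130,185,.03,.2)
box("foot",315,378,140,190,.007,.025)
box("tray",390,450,190,255,.02,.04)
q=box("pan",315,385,185,245,.018,.04)
c,rad=cv2.minEnclosingCircle((q[:,:2]*1000).astype(np.float32));print(c,rad)
# mat by darkness
g=im.max(2); m=np.zeros(d.shape,bool); m[140:190,312:380]=1; m&=(g<60)&(P[...,2]<.01)
q=P[m];print("mat",cv2.minAreaRect((q[:,:2]*1000).astype(np.float32)),np.median(q[:,2]))
box("tape",295,325,90,135,.01,.1)
box("brush",405,450,115,195,.008,.1)
box("drill",80,185,170,270,.01,.1)
print("table",np.median(P[150:250,460:470,2]))
big=cv2.resize(im[125:245,220:460],(800,400),interpolation=cv2.INTER_CUBIC); save("crop1",big)
E
```

```text
bin 4985 c [563.5 155.5] size [161.1 265.8] ang 88.6 zmed 0.0487
posttop 98 c [629.7 -86.8] size [23.5 24.4] ang 77.8 zmed 0.1885
post 218 c [629.3 -86.8] size [23.6 25.1] ang 78.0 zmed 0.1583
foot 456 c [ 629.2 -115.4] size [137.2 172.7] ang 4.2 zmed 0.0123
tray 340 c [ 453.5 -320.3] size [131.6 130.4] ang 87.8 zmed 0.0294
pan 210 c [ 482.7 -114.1] size [134.1 133.2] ang 89.6 zmed 0.0293
(482.9064636230469, -113.61225891113281) 68.2605972290039
mat ((636.9957275390625, -107.81385803222656), (157.45040893554688, 106.83651733398438), 86.86637878417969) 0.0033720878525174136
tape 368 c [775.4  -4.5] size [36.1 81. ] ang 75.8 zmed 0.0642
brush 667 c [ 673.7 -372.7] size [215.3  67. ] ang 11.8 zmed 0.0185
drill 2878 c [465.2 496.8] size [225.1 229.1] ang 85.1 zmed 0.0529
table 0.0016526879947827977
```

View pics/crop1.png

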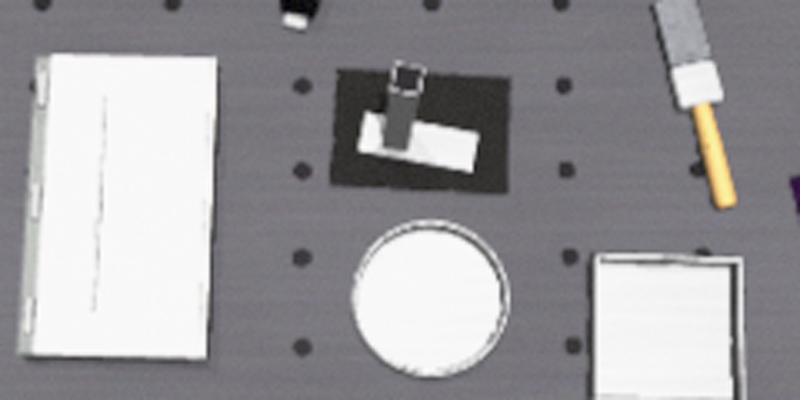

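The crop confirms the choice. The prop post top is at (407,77) on the far mat, heel to the right. The grey tray, pan and bin are also clear. I'm moving above the prop.

>>> arm_command:
  deltas:
    - [-1, 0.02, -0.04, 0.005, 0]
    - [-1, 0.021, -0.044, 0.005, 2]
    - [-1, 0.021, -0.044, 0.005, 2]
    - [-1, 0.021, -0.044, 0.005, 2]
    - [-1, 0.021, -0.044, 0, 2]
    - [-1, 0.021, -0.044, 0, 2]
    - [-1, 0.021, -0.044, 0, 2]
    - [-1, 0.021, -0.044, 0, 1.3]
  force: 100

```text
time: 1.1
ee_pos: [0.456, 0.2606, 0.2511]
tool_rot: [-180.0, -0.0, 168.0]
force: [0.3, 0.5, -0.2]
gripper_width: 0.998
finger_force: 0.0
```

>>> arm_command:
  deltas:
    - [-1, 0.022, -0.044, 0, 0]
    - [-1, 0.022, -0.044, 0, 0]
    - [-1, 0.022, -0.044, 0, 0]
    - [-1, 0.022, -0.044, 0, 0]
    - [-1, 0.022, -0.044, 0, 0]
    - [-1, 0.022, -0.044, 0, 0]
    - [-1, 0.022, -0.044, 0, 0]
    - [-1, 0.02, -0.041, 0, 0]

```text
time: 2.1
ee_pos: [0.63, -0.0884, 0.2509]
tool_rot: [-180.0, -0.0, 168.0]
force: [0.2, 0.1, 0.1]
gripper_width: 1.001
finger_force: 0.0
```

```bash
python3 - <<'E'
from h import *
f=np.load("top0.npz"); d=f["d"]; P=cloud(d,f)[130:245,215:300].reshape(-1,3)
q=P[(P[:,2]>.035)&(P[:,2]<.06)]*1000
for ax,lo,hi in((1,450,680),(0,90,220)):
    o=1-ax; lo_,hi_=[],[]
    for c in range(lo,hi,6):
        s=q[(q[:,o]>=c)&(q[:,o]<c+6)]
        if len(s)>5: lo_.append((c+3,s[:,ax].min()));hi_.append((c+3,s[:,ax].max()))
    for n,l in(("min",lo_),("max",hi_)):
        l=np.array(l); p=np.polyfit(l[:,0],l[:,1],1); print("xy"[ax],n,np.degrees(np.arctan(p[0])),np.polyval(p,563 if ax else 155))
f=np.load("top0.npz"); im=f["im"];P=cloud(d,f)
# foot axis from near foot
m=(P[...,2]>.009)&(P[...,2]<.018);m[:140]=0;m[190:]=0;m[:,:320]=0;m[:,368:]=0
n,l,st,c=cv2.connectedComponentsWithStats(m.astype(np.uint8)); i=1+st[1:,4].argmax();q=P[l==i];print(st[i],cv2.minAreaRect((q[:,:2]*1000).astype(np.float32)))
o=r.get_obs();print(o["ee_pos"],o["tool_rot"],o["joints"])
E
```

```text
y min -1.292834139298567 76.24204154923588
y max -1.6179721915266112 234.32835430211335
x min 1.7664838582270472 431.09560026682493
x max 1.9125115679597902 694.0255486481742
[328 158  36  19 319] ((625.4717407226562, -106.53955078125), (104.1122055053711, 39.945892333984375), 76.42821502685547)
[ 0.62998789 -0.0884359   0.25089632] [-1.79992789e+02 -3.78849892e-02  1.67972036e+02] [-0.30723659 28.89258496  6.63954816 87.16201098 -3.55464108 64.19000734
 85.03538622]
```

>>> arm_command:
  deltas:
    - [-1, 0, 0.0015, -0.02, -1]
    - [-1, 0, 0, -0.03, 0]
    - [-1, 0, 0, -0.03, 0]
    - [-1, 0, 0, -0.011, 0]
    - [0.5, 0, 0, 0, 0]
    - [1, 0, 0, 0, 0]
    - [1, 0, 0, 0, 0]
    - [1, 0, 0, 0, 0]
  force: 110

```text
time: 3.1
ee_pos: [0.6303, -0.0857, 0.1616]
tool_rot: [180.0, 0.1, 167.0]
force: [-1.2, -1.4, 8.0]
gripper_width: 0.257
finger_force: 109.2
```

>>> arm_command:
  deltas:
    - [1, 0, 0, 0, 0]
    - [1, 0, 0, 0, 0]
    - [1, 0, 0, 0.01, 0]
    - [1, 0, 0, 0.02, 0]
    - [1, 0, 0, 0.02, 0]
    - [1, 0, 0, 0, 0]
    - [1, 0, 0, 0, 0]
    - [1, 0, 0, 0, 0]

```text
time: 4.1
ee_pos: [0.6289, -0.0852, 0.2092]
tool_rot: [-180.0, -0.1, 167.0]
force: [1.0, 0.3, -7.3]
gripper_width: 0.261
finger_force: 108.1
```

>>> arm_command:
  deltas:
    - [1, 0.004, 0.015, 0, 1]
    - [1, 0.005, 0.02, 0, 2]
    - [1, 0.005, 0.02, 0, 2]
    - [1, 0.005, 0.02, 0, 2]
    - [1, 0.005, 0.018, 0, 2]
    - [1, 0.005, 0.014, -0.01, 2.3]
    - [1, 0, 0, -0.012, 0]
    - [1, 0, 0, 0, 0]

```text
time: 5.1
ee_pos: [0.6573, 0.0205, 0.1864]
tool_rot: [-179.9, -0.2, 178.2]
force: [-0.6, 0.2, -7.1]
gripper_width: 0.26
finger_force: 108.1
```

```bash
cat > prop.py <<'E'
from h import *
def bf(p):
    a=np.radians(-1.7); R=np.array([[np.cos(a),-np.sin(a)],[np.sin(a),np.cos(a)]]); return (np.asarray(p)-[562.9,165.3])@R
o=r.get_obs(); print(o["ee_pos"],o["tool_rot"],o["force"]); e=o["ee_pos"]
for n in("side","top"):
    im,d,m=grab(n); P=cloud(d,m)
    near=(abs(P[...,0]-e[0])<.08)&(abs(P[...,1]-e[1]+.02)<.085)&(P[...,2]<e[2]+.02)
    for zl,zh in((.01,.022),(.03,.042),(.05,.09),(.09,.13),(.13,.17)):
        q=P[near&(P[...,2]>zl)&(P[...,2]<zh)]*1000
        if len(q)>8: b=bf(q[:,:2]); print(n,zl,len(q),"med",np.median(b,0).round(1),"min",np.percentile(b,3,axis=0).round(1),"max",np.percentile(b,97,axis=0).round(1),"z",np.percentile(q[:,2],[5,50,95]).round(1))
E
python3 - <<'E'
from prop import *
im,d,m=grab("side"); save("side1",cv2.resize(im[100:280,220:460],(800,600)))
E
```

```text
[0.65732867 0.02047168 0.18638194] [-179.91820299   -0.20483164  178.21363385] [-0.6066406   0.1828853  -7.12646061]
side 0.01 11 med [ 174.4 -158.4] min [  61.7 -226.5] max [ 176.5 -143.8] z [10.2 12.4 14.6]
side 0.03 253 med [  87.6 -176.8] min [  75.  -211.7] max [ 110.8 -113. ] z [32.4 39.3 41.6]
side 0.05 170 med [  83.7 -143.1] min [  27.6 -153.4] max [106.3 -79.9] z [51.1 60.7 87.3]
side 0.09 117 med [  85.1 -150.4] min [  80.8 -153.9] max [ 104.6 -130.4] z [ 90.8 112.6 127.5]
side 0.13 137 med [  84.3 -150.5] min [  80.7 -153.6] max [ 105.1 -129.8] z [132.5 150.8 168.8]
```

View pics/side1.png

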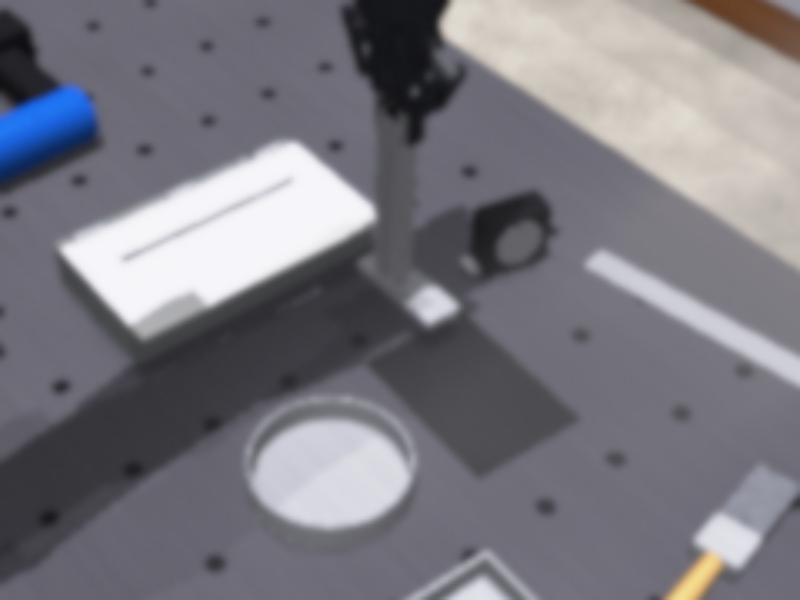

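The side picture shows the prop upright in the gripper at (395,200), its toe just in front of and below the flap lip.

>>> arm_command:
  deltas:
    - [1, 0.004, 0, -0.003, 0]
    - [1, 0, 0.01, 0, 0]
    - [1, 0.001, 0.012, 0, 0]
    - [1, 0, 0.01, 0, 0]
    - [1, 0, 0, 0.01, 0]
    - [1, 0, 0, 0.01, 0]
    - [1, 0, 0.003, 0.017, 0]
    - [1, 0, 0, 0, 0]

```text
time: 6.25
ee_pos: [0.6646, 0.0565, 0.2246]
tool_rot: [180.0, 0.2, 178.3]
force: [-0.3, -0.9, -8.8]
gripper_width: 0.256
finger_force: 108.3
```

```bash
python3 - <<'E'
from prop import *
im,d,m=grab("side"); save("side2",cv2.resize(im[100:280,220:460],(800,600)))
E
```

```text
[0.66458741 0.0564971  0.22457287] [179.98473087   0.19942996 178.26936164] [-0.31647245 -0.87806151 -8.76987481]
side 0.01 106 med [ 85.3 -66.3] min [  27.8 -164.4] max [183.8 -63.1] z [10.6 15.3 21.3]
side 0.03 86 med [ 67.  -65.7] min [  27.2 -168.3] max [185.2 -50.5] z [30.6 35.2 41.5]
side 0.05 527 med [  89.9 -113.7] min [  30.7 -175.6] max [183.8 -45.5] z [66.1 78.1 84.8]
side 0.09 113 med [  93.5 -114.7] min [  87.4 -118.3] max [112.8 -96.2] z [ 92.7 109.6 127.8]
side 0.13 134 med [  91.9 -114.8] min [  87.4 -117.9] max [111.6 -91.8] z [132.2 150.5 168.6]
top 0.01 11 med [ 180.9 -163.4] min [ 100.1 -203.7] max [ 186.  -158.1] z [10.  12.1 15.3]
top 0.05 27 med [ 111.  -175.6] min [  88.8 -178.7] max [ 122.7 -171.4] z [72.8 76.1 78.2]
```

View pics/side2.png

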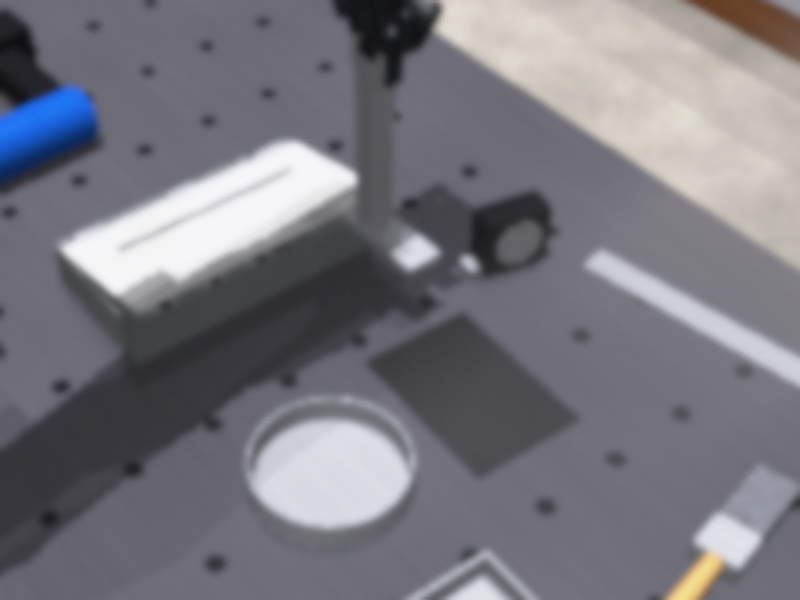

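The side picture shows the toe under the lip with the flap rising (lip corner near (355,195)), the prop still upright.

>>> arm_command:
  deltas:
    - [1, 0, 0.004, 0.013, 0]
    - [1, 0, 0.004, 0.013, 0]
    - [1, 0, 0.007, 0.012, 0]
    - [1, 0, 0.007, 0.012, 0]
    - [1, 0, 0.009, 0.0105, 0]
    - [1, 0, 0.009, 0.0105, 0]
    - [1, 0, 0.011, 0.0085, 0]
    - [1, 0, 0.011, 0.0085, 0]

```text
time: 7.4
ee_pos: [0.6637, 0.1197, 0.3108]
tool_rot: [180.0, 0.0, 178.3]
force: [0.7, -1.1, -8.0]
gripper_width: 0.256
finger_force: 108.4
```

>>> arm_command:
  deltas:
    - [1, 0.001, 0.012, 0.006, 0]
    - [1, 0, 0.012, 0.006, 0]
    - [1, 0.001, 0.01, 0.003, 0]
    - [1, 0, 0.01, 0.003, 0]
    - [1, 0, 0.007, 0.001, 0]
    - [1, 0, 0.006, 0, 0]
    - [1, 0, 0.006, 0, 0]
    - [1, 0, 0, 0, 0]

```text
time: 8.4
ee_pos: [0.6656, 0.1824, 0.3292]
tool_rot: [180.0, -0.0, 178.3]
force: [-0.4, 0.3, -7.0]
gripper_width: 0.254
finger_force: 108.7
```

```bash
python3 - <<'E'
from prop import *
e=r.get_obs()["ee_pos"]*1000;print(bf(e[:2]))
im,d,m=grab("side"); save("side3",cv2.resize(im[60:270,180:460],(800,600)))
E
```

```text
[0.66556757 0.18240705 0.32916406] [ 1.79976075e+02 -2.78559611e-03  1.78326977e+02] [-0.35744422  0.31375913 -7.00404587]
side 0.01 144 med [ 56.1 -47.1] min [ 30.9 -68.1] max [122.3  14.5] z [11.  14.3 21.4]
side 0.03 145 med [ 57.5 -64.1] min [ 25.6 -68.2] max [120.4  14.8] z [30.5 35.8 41.5]
side 0.05 299 med [74.6 59.6] min [ 25.1 -41.2] max [122.9  63.2] z [50.4 68.6 88. ]
side 0.09 275 med [72.1 58. ] min [23.1 54.8] max [122.7  61.1] z [ 93.  109.5 126.8]
side 0.13 230 med [59.8 55.7] min [23.6 52. ] max [101.5  59.5] z [130.6 148.7 167.9]
top 0.01 147 med [ 54.1 -26.9] min [ 27.8 -69.6] max [112.1  10.2] z [10.5 12.7 19.7]
top 0.03 113 med [ 63.6 -24.1] min [ 27.5 -69.4] max [123.1  12.2] z [30.6 40.  41.9]
top 0.05 17 med [ 80.5 -39.2] min [ 43.8 -68.5] max [127.3  16. ] z [50.2 50.9 52.3]
[102.17019451  19.17807699]
```

View pics/side3.png

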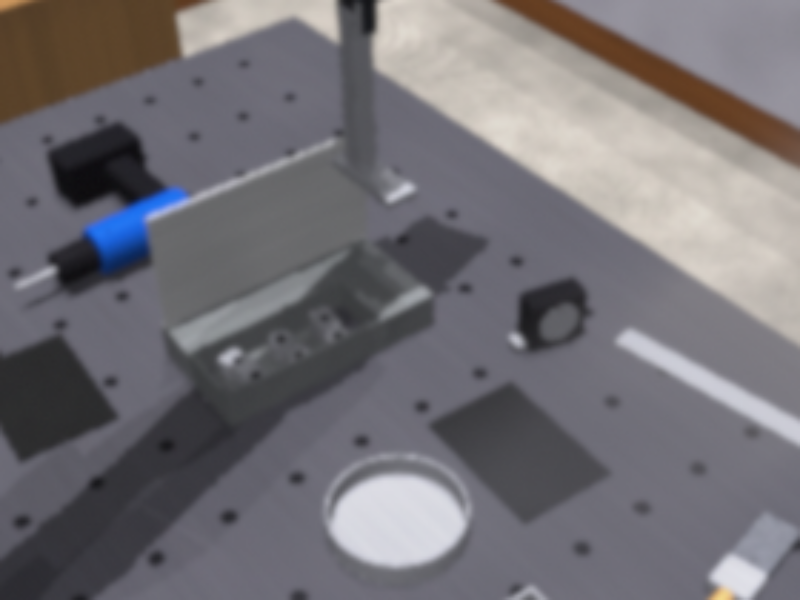

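The side picture shows the flap almost vertical and the prop above the deck, with the parts visible in the compartment around (230,355) to (330,325). I'm lowering the prop.

>>> arm_command:
  deltas:
    - [1, 0, 0.0015, -0.008, 0]
    - [1, 0, 0, -0.018, 0]
    - [1, 0, 0, -0.02, 0]
    - [1, 0, 0, -0.02, 0]
    - [1, 0, 0, -0.02, 0]
    - [1, 0, 0, -0.02, 0]
    - [1, 0, 0, -0.014, 0]
    - [1, 0, 0, 0, 0]

```text
time: 9.55
ee_pos: [0.6648, 0.1831, 0.2079]
tool_rot: [-180.0, -0.1, 178.3]
force: [-0.3, -0.4, -7.4]
gripper_width: 0.262
finger_force: 108.6
```

>>> arm_command:
  deltas:
    - [1, 0, 0, -0.002, 0]
    - [1, 0, 0, -0.002, 0]
    - [1, 0, 0, -0.001, 0]
    - [1, 0, 0, -0.001, 0]
    - [1, 0, 0, 0, 0]
    - [1, 0, 0, 0, 0]
    - [1, 0, 0, 0, 0]
    - [1, 0, 0, 0, 0]

```text
time: 10.55
ee_pos: [0.6658, 0.1832, 0.2037]
tool_rot: [180.0, 0.0, 178.3]
force: [-1.0, -1.0, 0.4]
gripper_width: 0.26
finger_force: 109.7
```

>>> arm_command:
  deltas:
    - [1, 0, 0, -0.0007, 0]
    - [0.3, 0, 0, 0, 0]
    - [0, 0, 0, 0, 0]
    - [0, 0, 0, 0, 0]
    - [0, 0, 0, 0.015, 0]
    - [0, 0, 0, 0.03, 0]
    - [0, 0, 0, 0.03, 0]
    - [0, 0, 0, 0.02, 0]

```text
time: 11.55
ee_pos: [0.6661, 0.1833, 0.3005]
tool_rot: [179.9, 0.2, 178.3]
force: [0.0, -0.3, -0.3]
gripper_width: 0.5
finger_force: 0.0
```

>>> arm_command:
  deltas:
    - [0, -0.02, -0.04, 0, 0]
    - [0, -0.025, -0.05, 0, 0]
    - [0, -0.025, -0.05, 0, 0]
    - [0, -0.025, -0.05, 0, 0]
    - [0, -0.025, -0.03, 0, 0]
    - [0, 0, 0, 0, 0]
    - [0, 0, 0, 0, 0]
    - [0, 0, 0, 0, 0]

```text
time: 12.55
ee_pos: [0.5463, -0.0355, 0.2978]
tool_rot: [180.0, 0.0, 178.4]
force: [-0.0, 0.6, 1.2]
gripper_width: 0.499
finger_force: 0.0
```

```bash
python3 - <<'E'
from prop import *
im,d,m=grab("top"); P=cloud(d,m); np.savez("top1.npz",im=im,d=d,K=m["K"],view=m["view"])
q=P[120:250,215:320].reshape(-1,3)*1000; s=q[(q[:,2]>215)&(q[:,2]<245)]; 
b=bf(s[:,:2]);print(len(s),b.min(0),b.max(0),np.median(s[:,2]),cv2.minAreaRect(s[:,:2].astype(np.float32)))
save("top1",cv2.resize(im[125:245,210:310],(800,600*8//5*5//8),interpolation=cv2.INTER_CUBIC))
E
```

```text
[ 0.54631743 -0.03550076  0.29777084] [1.79972916e+02 2.91767283e-02 1.78395755e+02] [-0.034985    0.55319815  1.21082642]
side 0.01 120 med [ -29.6 -233.2] min [ -83.5 -299.1] max [ -11.1 -212.8] z [10.4 15.5 21.4]
side 0.03 51 med [ -32.5 -231. ] min [ -86.5 -293.8] max [ -10.4 -211.9] z [30.2 32.  34.6]
116 [89.51049232  6.71931221] [113.80169203  30.68810061] 229.65580126200086 ((664.86669921875, 180.91830444335938), (24.06790542602539, 23.553508758544922), 0.005532360170036554)
```

View pics/top1.png

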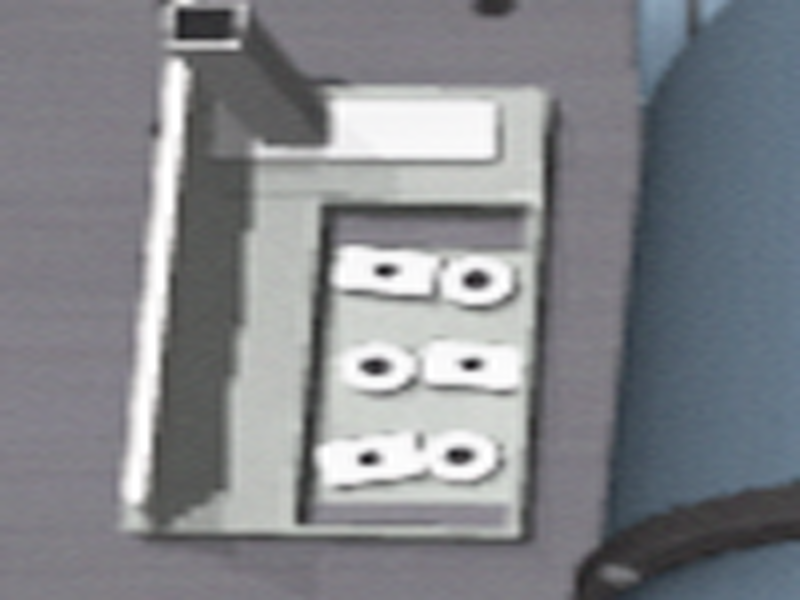

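The picture shows the prop on the deck, post top at (205,25), holding the flap open. In the bin there are three rows, top to bottom: block (385,270) and round (477,280), round (375,366) and block (470,365), block (368,458) and round (458,456).

```bash
cat > parts.py <<'E'
from prop import bf
from h import *
def find(d,m,zc=.027):
    P=cloud(d,m)*1000; b=bf(P[...,:2])
    msk=(d>0)&(b[...,0]>-126)&(b[...,0]<60)&(b[...,1]>-64)&(b[...,1]<8)&(abs(P[...,2]-zc*1000)<6)
    n,l,st,c=cv2.connectedComponentsWithStats(cv2.erode(msk.astype(np.uint8),np.ones((2,2),np.uint8)))
    for i in range(1,n):
        if st[i,4]<25: continue
        q=P[l==i]; rc=cv2.minAreaRect(bf(q[:,:2]).astype(np.float32))
        print(st[i,:2]+st[i,2:4]//2,st[i,4],"bin",np.round(rc[0],1),"world",np.round(np.mean(q,0),1),np.round(rc[1],1),round(rc[2],1))
E
sed -i 's/^o=r.get_obs.*$/def rep():\n  o=r.get_obs(); e=o["ee_pos"]; print(e,o["tool_rot"],bf(e[:2]*1000))/; /^for n in/,$d' prop.py
python3 - <<'E'
from parts import *
f=np.load("top1.npz"); find(f["d"],f)
E
```

```text
[264 180] 130 bin [ 21.8 -28.9] world [583.1 136.8  27.1] [61.8 22.6] 80.1
[258 198] 45 bin [-34.1 -12.9] world [527.7 153.1  27.2] [23.1 20.4] 28.7
[269 198] 76 bin [-31.3 -48.2] world [529.5 118.1  27.7] [30.3 21.8] 86.3
[262 217] 142 bin [-86.9 -28.3] world [474.8 140.5  27.9] [24.3 60.4] 5.2
```

>>> arm_command:
  deltas:
    - [-0.1, 0, 0.015, 0, -10]
    - [-0.1, 0, 0.015, 0, -10]
    - [-0.1, 0, 0.015, 0, -10]
    - [-0.1, 0, 0.015, 0, -10]
    - [-0.1, 0, 0.015, 0, -10]
    - [-0.1, 0, 0.015, 0, -10]
    - [-0.1, 0, 0.015, 0, -10]
    - [-0.1, 0, 0.015, 0, -10]

```text
time: 13.7
ee_pos: [0.5457, 0.0842, 0.2974]
tool_rot: [-180.0, 0.0, 98.0]
force: [0.2, -0.2, -0.3]
gripper_width: 0.549
finger_force: 0.0
```

>>> arm_command:
  deltas:
    - [-0.1, 0, 0.01, 0, -10]
    - [-0.1, 0, 0.02, 0, 0]
    - [-0.1, 0, 0.02, 0, 0]
    - [-0.1, 0, 0, 0, 0]
    - [-0.1, 0, 0, 0, 0]
    - [-0.1, 0, 0, 0, 0]
    - [-0.1, 0, 0, 0, 0]
    - [-0.1, 0, 0, 0, 0]

```text
time: 14.7
ee_pos: [0.5456, 0.1328, 0.2976]
tool_rot: [180.0, -0.0, 88.3]
force: [-0.0, -0.4, -0.1]
gripper_width: 0.55
finger_force: 0.0
```

```bash
python3 - <<'E'
from parts import *
from prop import rep
rep(); im,d,m=grab("wrist"); save("w1",im); find(d,m); print(r.get_obs()["joints"])
E
```

```text
[0.54563375 0.13283882 0.29763506] [ 1.79998129e+02 -6.29390979e-04  8.82612115e+01] [-16.29564812 -32.95911512]
[267 154] 733 bin [-86.3 -25.2] world [475.6 144.3  28. ] [26.4 62.9] 6.6
[350 145] 449 bin [ 23.3 -11.1] world [585.9 153.6  28. ] [35.  22.9] 82.7
[308 144] 295 bin [-33.5 -10.6] world [529.3 155.8  28. ] [24.7 25.3] 18.3
[309 169] 410 bin [-31.5 -44.9] world [530.1 121.1  28. ] [35.4 22.3] 83.2
[346 169] 284 bin [ 18.7 -44.1] world [580.1 120.7  28.1] [24.9 25.5] 27.4
[-33.7129691   21.32378158  22.26027535  94.4178357   -8.6742288
  65.96582722 -11.01442322]
```

View pics/w1.png

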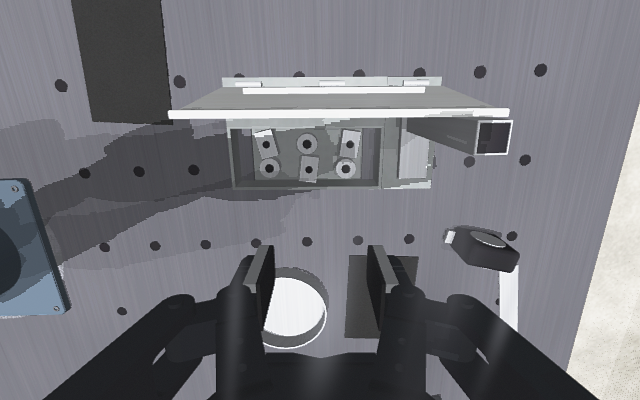

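The wrist picture shows the six parts: blocks at (265,144), (350,145), (309,169) and rounds at (308,144), (346,169), (269,169). I'll pick the block at (350,145) first, fingers closing along the bin's x.

>>> arm_command:
  deltas:
    - [0.1, 0.02, 0.01, -0.03, 0]
    - [0.1, 0.02, 0.009, -0.05, 0]
    - [0.1, 0, 0, -0.05, 0]
    - [0.1, 0, 0, -0.05, 0]
    - [0.1, 0, 0, -0.04, 0]
    - [0.1, 0, 0, -0.035, 0]
    - [0.1, 0, 0, -0.02, 0]
    - [0.1, 0, 0, -0.01, 0]
  force: 60

```text
time: 15.75
ee_pos: [0.5852, 0.152, 0.0114]
tool_rot: [-179.9, 0.0, 88.3]
force: [-0.9, -0.4, 0.2]
gripper_width: 0.45
finger_force: 0.0
```

>>> arm_command:
  deltas:
    - [0.1, 0, 0, 0, 0]
    - [1, 0, 0, 0, 0]
    - [1, 0, 0, 0, 0]
    - [1, 0, 0, 0, 0]
    - [1, 0, 0, 0.01, 0]
    - [1, 0, -0.002, 0.03, 0]
    - [1, 0, -0.002, 0.04, 0]
    - [1, 0, 0, 0, 0]

```text
time: 16.75
ee_pos: [0.5875, 0.1483, 0.096]
tool_rot: [179.7, -0.1, 88.3]
force: [0.3, 0.2, -1.6]
gripper_width: 0.268
finger_force: 56.1
```

>>> arm_command:
  deltas:
    - [1, -0.01, -0.04, 0, 0]
    - [1, -0.016, -0.05, 0, 0]
    - [1, -0.016, -0.05, 0, 0]
    - [1, -0.016, -0.05, 0, 0]
    - [1, -0.016, -0.05, 0, 0]
    - [1, -0.016, -0.05, 0, 0]
    - [1, -0.016, -0.05, 0, 0]
    - [1, -0.016, -0.05, 0, 0]

```text
time: 17.75
ee_pos: [0.4627, -0.2429, 0.0922]
tool_rot: [-180.0, -0.0, 88.3]
force: [1.9, 0.2, -1.2]
gripper_width: 0.273
finger_force: 56.1
```

>>> arm_command:
  deltas:
    - [1, -0.016, -0.05, 0, 0]
    - [1, -0.012, -0.05, 0, 0]
    - [1, -0.004, -0.016, -0.02, 0]
    - [1, 0, 0, -0.04, 0]
    - [1, 0, 0, -0.022, 0]
    - [1, 0, 0, 0, 0]
    - [0.1, 0, 0, 0, 0]
    - [0.1, 0, 0, 0, 0]

```text
time: 18.75
ee_pos: [0.4317, -0.3577, 0.0106]
tool_rot: [180.0, 0.0, 88.3]
force: [-0.4, -0.6, 0.5]
gripper_width: 0.443
finger_force: 0.0
```

>>> arm_command:
  deltas:
    - [0.1, 0, 0, 0.02, 0]
    - [0.1, 0, 0, 0.04, 0]
    - [0.1, 0, 0, 0.03, 0]
    - [0.1, 0.012, 0.05, 0, 0]
    - [0.1, 0.012, 0.05, 0, 0]
    - [0.1, 0.012, 0.05, 0, 0]
    - [0.1, 0.012, 0.05, 0, 0]
    - [0.1, 0.012, 0.05, 0, 0]

```text
time: 19.75
ee_pos: [0.492, -0.1061, 0.1009]
tool_rot: [180.0, 0.0, 88.3]
force: [0.9, -0.4, 0.9]
gripper_width: 0.452
finger_force: 0.0
```

```bash
cat > look.py <<'E'
from parts import *
from prop import rep
def look(crop=None):
    rep(); im,d,m=grab("top"); find(d,m); P=cloud(d,m)*1000
    for n,c,rad in(("tray",(453.5,-320.3),58),("pan",(483,-113.6),62)):
        k=(abs(P[...,0]-c[0])<rad)&(abs(P[...,1]-c[1])<rad)&(P[...,2]>17)&(P[...,2]<60)
        if n=="pan": k&=np.hypot(P[...,0]-c[0],P[...,1]-c[1])<60
        N,l,st,ce=cv2.connectedComponentsWithStats(k.astype(np.uint8))
        for i in range(1,N):
            if st[i,4]>15: q=P[l==i]; print(n,st[i,4],np.round(q.mean(0)-[*c,0],1))
    return im
E
python3 -c "from look import *;look()"
```

```text
[ 0.4919891  -0.10609828  0.10094968] [1.79950956e+02 4.57125511e-04 8.82920912e+01] [ -62.8283254  -273.38248308]
[270 181] 54 bin [ 18.3 -47.5] world [579.6 117.1  27.1] [21.2 21. ] 41.2
[258 198] 51 bin [-33.9 -14.3] world [528.5 151.9  27.5] [20.1 22.5] 48.6
[269 198] 73 bin [-31.4 -47.8] world [529.5 118.1  27.7] [30.8 21.2] 84.5
[262 217] 135 bin [-86.5 -28.5] world [474.9 139.5  27.2] [22.9 60.4] 7.2
tray 120 [-20.4 -35.6  25.9]
```

>>> arm_command:
  deltas:
    - [0.1, 0.018, 0.045, 0, 0]
    - [0.1, 0.018, 0.045, 0, 0]
    - [0.1, 0.018, 0.045, 0, 0]
    - [0.1, 0.018, 0.045, 0, 0]
    - [0.1, 0.016, 0.045, 0, 0]
    - [0.1, 0, 0, -0.045, 0]
    - [0.1, 0, 0, -0.033, 0]
    - [0.1, 0, 0, -0.01, 0]

```text
time: 20.8
ee_pos: [0.5784, 0.117, 0.011]
tool_rot: [-179.8, 0.0, 88.3]
force: [0.8, 0.7, -0.2]
gripper_width: 0.448
finger_force: 0.0
```

>>> arm_command:
  deltas:
    - [0.1, 0, 0, 0, 0]
    - [1, 0, 0, 0, 0]
    - [1, 0, 0, 0, 0]
    - [1, 0, 0, 0, 0]
    - [1, 0, 0, 0.01, 0]
    - [1, 0, -0.002, 0.03, 0]
    - [1, 0, -0.002, 0.04, 0]
    - [1, 0, 0, 0, 0]

```text
time: 21.8
ee_pos: [0.5816, 0.1132, 0.0962]
tool_rot: [179.7, -0.1, 88.3]
force: [-1.2, 0.7, -1.2]
gripper_width: 0.299
finger_force: 59.1
```

>>> arm_command:
  deltas:
    - [1, -0.014, -0.035, 0, 0]
    - [1, -0.017, -0.046, 0, 0]
    - [1, -0.017, -0.046, 0, 0]
    - [1, -0.017, -0.046, 0, 0]
    - [1, -0.017, -0.046, 0, 0]
    - [1, -0.017, -0.046, 0, 0]
    - [1, 0, 0, -0.04, 0]
    - [1, 0, 0, -0.03, 0]

```text
time: 22.8
ee_pos: [0.4802, -0.1524, 0.0217]
tool_rot: [180.0, -0.0, 88.2]
force: [-0.2, 0.6, -0.6]
gripper_width: 0.298
finger_force: 59.2
```

>>> arm_command:
  deltas:
    - [1, 0, 0, -0.012, 0]
    - [1, 0, 0, 0, 0]
    - [0.1, 0, 0, 0, 0]
    - [0.1, 0, 0, 0, 0]
    - [0.1, 0, 0, 0.02, 0]
    - [0.1, 0, 0, 0.035, 0]
    - [0.1, 0, 0, 0.035, 0]
    - [0.1, 0, 0, 0, 0]

```text
time: 23.8
ee_pos: [0.4821, -0.1521, 0.1031]
tool_rot: [179.7, 0.0, 88.3]
force: [-0.5, 0.6, -1.4]
gripper_width: 0.446
finger_force: 0.0
```

>>> arm_command:
  deltas:
    - [0.1, 0.006, 0.045, 0, 0]
    - [0.1, 0.008, 0.055, 0, 0]
    - [0.1, 0.008, 0.055, 0, 0]
    - [0.1, 0.008, 0.055, 0, 0]
    - [0.1, 0.008, 0.055, 0, 0]
    - [0.1, 0.008, 0.039, 0, 0]
    - [0.1, 0, 0, -0.03, 0]
    - [0.1, 0, 0, 0, 0]

```text
time: 24.8
ee_pos: [0.5247, 0.1522, 0.0685]
tool_rot: [-179.8, 0.1, 88.3]
force: [-0.1, -0.6, 0.2]
gripper_width: 0.451
finger_force: 0.0
```

```bash
python3 -c "from look import *;look()"
```

```text
[0.52473833 0.15217378 0.0685206 ] [-1.79753625e+02  1.02684067e-01  8.83489834e+01] [-37.75546384 -14.25255698]
[269 198] 69 bin [-31.6 -47.4] world [529.9 118.5  27.5] [21.8 29.6] 2.2
[262 217] 123 bin [-87.5 -28.5] world [474.4 137.4  27.3] [24.4 60.3] 6.2
tray 119 [-20.4 -35.8  25.8]
pan 73 [ -0.6 -34.4  26.3]
```

>>> arm_command:
  deltas:
    - [0.1, 0.003, 0.001, -0.03, 0]
    - [0.1, 0, 0, -0.02, 0]
    - [0.1, 0, 0, -0.007, 0]
    - [1, 0, 0, 0, 0]
    - [1, 0, 0, 0, 0]
    - [1, 0, 0, 0, 0]
    - [1, 0, 0, 0.01, 0]
    - [1, 0, -0.002, 0.03, 0]

```text
time: 25.85
ee_pos: [0.5288, 0.1511, 0.0537]
tool_rot: [-179.9, 0.0, 88.3]
force: [0.3, 0.3, -1.0]
gripper_width: 0.298
finger_force: 59.1
```

>>> arm_command:
  deltas:
    - [1, 0, -0.002, 0.04, 0]
    - [1, -0.008, -0.04, 0, 0]
    - [1, -0.008, -0.05, 0, 0]
    - [1, -0.008, -0.05, 0, 0]
    - [1, -0.008, -0.05, 0, 0]
    - [1, -0.008, -0.05, 0, 0]
    - [1, -0.006, -0.024, 0, 0]
    - [1, 0, 0, 0, 0]

```text
time: 26.85
ee_pos: [0.4831, -0.1171, 0.0944]
tool_rot: [180.0, 0.0, 88.0]
force: [0.6, 0.5, -0.8]
gripper_width: 0.3
finger_force: 59.1
```

>>> arm_command:
  deltas:
    - [1, 0, 0.003, -0.04, 0]
    - [1, 0, 0, -0.03, 0]
    - [1, 0, 0, -0.012, 0]
    - [1, 0, 0, 0, 0]
    - [0.1, 0, 0, 0, 0]
    - [0.1, 0, 0, 0, 0]
    - [0.1, 0, 0, 0.02, 0]
    - [0.1, 0, 0, 0.035, 0]

```text
time: 27.85
ee_pos: [0.483, -0.1116, 0.0668]
tool_rot: [-179.9, -0.0, 88.3]
force: [0.0, -0.6, 0.0]
gripper_width: 0.448
finger_force: 0.0
```

>>> arm_command:
  deltas:
    - [0.1, 0.006, 0.03, 0.035, 0]
    - [0.1, 0.01, 0.05, 0, 0]
    - [0.1, 0.01, 0.05, 0, 0]
    - [0.1, 0.01, 0.05, 0, 0]
    - [0.1, 0.008, 0.05, 0, 0]
    - [0.1, 0.003, 0.003, -0.03, 0]
    - [0.1, 0, 0, 0, 0]
    - [0.1, 0, 0, 0, 0]

```text
time: 28.85
ee_pos: [0.5306, 0.1202, 0.0724]
tool_rot: [180.0, 0.0, 88.2]
force: [0.8, -0.0, 0.3]
gripper_width: 0.451
finger_force: 0.0
```

```bash
python3 -c "from look import *;look()"
```

```text
[0.53064319 0.12015895 0.0723567 ] [1.79992910e+02 2.34917455e-02 8.82050654e+01] [-30.90344761 -46.07811639]
[264 216] 108 bin [-86.2 -34.4] world [475.1 134.4  27.2] [22.9 49. ] 2.1
tray 118 [-20.  -35.8  26. ]
pan 71 [ 3.   5.6 26.1]
pan 65 [  0.4 -48.8  26.3]
```

>>> arm_command:
  deltas:
    - [0.1, 0, 0, -0.03, 0]
    - [0.1, 0, 0, -0.02, 0]
    - [0.1, 0, 0, -0.01, 0]
    - [1, 0, 0, 0, 0]
    - [1, 0, 0, 0, 0]
    - [1, 0, 0, 0, 0]
    - [1, 0, 0, 0.01, 0]
    - [1, 0, -0.002, 0.03, 0]

```text
time: 29.9
ee_pos: [0.5298, 0.1193, 0.0517]
tool_rot: [-179.9, 0.0, 88.3]
force: [0.0, 1.9, -2.3]
gripper_width: 0.262
finger_force: 59.1
```

>>> arm_command:
  deltas:
    - [1, 0, -0.002, 0.04, 0]
    - [1, -0.008, -0.04, 0, 0]
    - [1, -0.008, -0.055, 0, 0]
    - [1, -0.008, -0.055, 0, 0]
    - [1, -0.008, -0.055, 0, 0]
    - [1, -0.008, -0.055, 0, 0]
    - [1, -0.008, -0.055, 0, 0]
    - [1, -0.005, -0.055, 0, 0]

```text
time: 30.9
ee_pos: [0.4772, -0.2546, 0.0925]
tool_rot: [180.0, 0.0, 88.3]
force: [1.5, 0.2, -0.9]
gripper_width: 0.264
finger_force: 59.4
```

>>> arm_command:
  deltas:
    - [1, -0.003, -0.05, 0, 0]
    - [1, 0, -0.015, -0.03, 0]
    - [1, 0, 0, -0.03, 0]
    - [1, 0, 0, -0.02, 0]
    - [1, 0, 0, 0, 0]
    - [0.1, 0, 0, 0, 0]
    - [0.1, 0, 0, 0, 0]
    - [0.1, 0, 0, 0.02, 0]

```text
time: 31.9
ee_pos: [0.4741, -0.3173, 0.0313]
tool_rot: [-179.9, -0.1, 88.3]
force: [-0.1, -0.2, -0.5]
gripper_width: 0.451
finger_force: 0.0
```

>>> arm_command:
  deltas:
    - [0.1, 0, 0.01, 0.03, 0]
    - [0.1, 0, 0.04, 0.035, 0]
    - [0.1, 0, 0.055, 0.005, 0]
    - [0.1, 0, 0.055, 0, 0]
    - [0.1, 0, 0.055, 0, 0]
    - [0.1, 0, 0.055, 0, 0]
    - [0.1, 0, 0.055, 0, 0]
    - [0.1, 0, 0.045, 0, 0]

```text
time: 32.9
ee_pos: [0.4745, 0.0547, 0.1022]
tool_rot: [179.9, -0.0, 88.4]
force: [0.9, -0.4, 0.7]
gripper_width: 0.449
finger_force: 0.0
```

```bash
python3 - <<'E'
from look import *
im=look(); save("top2",cv2.resize(im[120:260,210:460],(800,448)))
_,d,m=grab("wrist"); find(d,m)
E
```

```text
[0.47454149 0.05467424 0.10219707] [ 1.79947061e+02 -4.31012766e-02  8.83684784e+01] [ -85.037773   -113.19833656]
tray 112 [23.   2.9 26.8]
tray 119 [-20.3 -35.5  26.1]
pan 73 [ 2.9  5.4 26.3]
pan 65 [  0.3 -48.8  26.2]
[316  92] 3157 bin [-87.3 -25.1] world [474.6 144.9  28. ] [27.7 63.7] 5.7
```

View pics/top2.png

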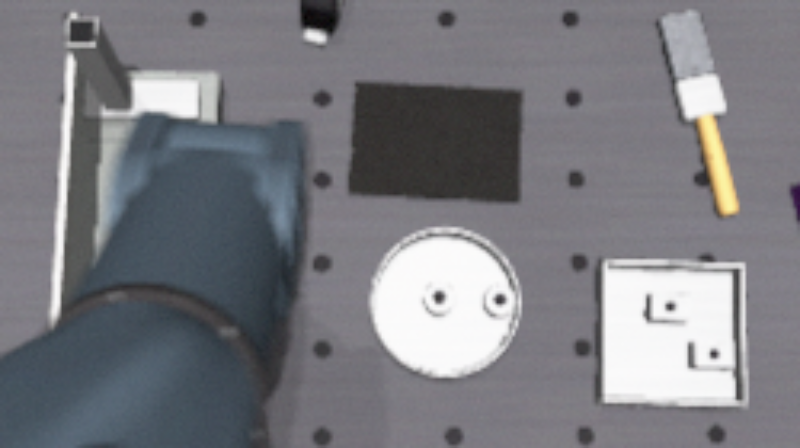

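The picture shows rounds in the pan at (438,297) and (498,299), and blocks in the tray at (670,306) and (713,353). The prop is still standing at (85,30).

>>> arm_command:
  deltas:
    - [0.1, 0.002, 0.03, 0, 0]
    - [0.1, 0.001, 0.038, 0, 0]
    - [0.1, 0, 0, -0.04, 0]
    - [0.1, 0, 0, -0.035, 0]
    - [0.1, 0, 0, -0.014, 0]
    - [0.1, 0, 0, 0, 0]
    - [1, 0, 0, 0, 0]
    - [1, 0, 0, 0, 0]

```text
time: 34.0
ee_pos: [0.4783, 0.1201, 0.0138]
tool_rot: [179.9, -0.0, 88.3]
force: [-0.9, -0.4, 5.3]
gripper_width: 0.294
finger_force: 59.2
```

>>> arm_command:
  deltas:
    - [1, 0, 0, 0, 0]
    - [1, 0, 0, 0.01, 0]
    - [1, 0, -0.002, 0.03, 0]
    - [1, 0, -0.002, 0.04, 0]
    - [1, 0.001, -0.04, 0, 0]
    - [1, 0.001, -0.05, 0, 0]
    - [1, 0.001, -0.05, 0, 0]
    - [1, 0, -0.045, 0, 0]

```text
time: 35.0
ee_pos: [0.4807, -0.0705, 0.0935]
tool_rot: [179.9, 0.0, 88.3]
force: [0.6, 0.1, 0.1]
gripper_width: 0.297
finger_force: 59.1
```

>>> arm_command:
  deltas:
    - [1, 0.001, 0, -0.04, 0]
    - [1, 0, 0, -0.03, 0]
    - [1, 0, 0, -0.01, 0]
    - [1, 0, 0, 0, 0]
    - [0.1, 0, 0, 0, 0]
    - [0.1, 0, 0, 0, 0]
    - [0.1, 0, 0, 0.02, 0]
    - [0.1, 0, 0, 0.035, 0]

```text
time: 36.0
ee_pos: [0.481, -0.0687, 0.0678]
tool_rot: [-179.9, 0.0, 88.3]
force: [0.5, 0.2, 0.7]
gripper_width: 0.449
finger_force: 0.0
```

>>> arm_command:
  deltas:
    - [0.1, -0.001, 0.03, 0.02, 0]
    - [0.1, -0.002, 0.05, 0, 0]
    - [0.1, -0.002, 0.05, 0, 0]
    - [0.1, -0.002, 0.05, 0, 0]
    - [0.1, 0, 0.03, 0, 0]
    - [0.1, 0, 0, 0, 0]
    - [0.1, 0, 0, 0, 0]
    - [0.1, 0, 0, 0, 0]

```text
time: 37.0
ee_pos: [0.4747, 0.14, 0.0878]
tool_rot: [180.0, 0.0, 88.2]
force: [0.0, -0.1, -0.1]
gripper_width: 0.454
finger_force: 0.0
```

```bash
python3 - <<'E'
from look import *
look(); _,d,m=grab("wrist"); find(d,m)
E
```

```text
[0.47470836 0.13995563 0.08776807] [1.79991989e+02 1.91483017e-02 8.81811562e+01] [-87.40094658 -27.94952909]
tray 113 [23.1  2.8 26. ]
tray 119 [-20.2 -35.9  25.5]
pan 70 [ 0.8 47.3 26.2]
pan 72 [ 3.   5.3 26.3]
pan 65 [  0.2 -48.9  26.4]
```

>>> arm_command:
  deltas:
    - [0.1, 0, 0.015, 0, 0]
    - [0.1, 0, 0, -0.035, 0]
    - [0.1, 0, 0, -0.03, 0]
    - [0.1, 0, 0, -0.009, 0]
    - [0.1, 0, 0, 0, 0]
    - [1, 0, 0, 0, 0]
    - [1, 0, 0, 0, 0]
    - [1, 0, 0, 0, 0]

```text
time: 38.1
ee_pos: [0.4751, 0.1565, 0.0147]
tool_rot: [179.9, -0.1, 88.3]
force: [-0.6, 0.0, 7.2]
gripper_width: 0.259
finger_force: 59.0
```

>>> arm_command:
  deltas:
    - [1, 0, 0, 0.01, 0]
    - [1, 0, -0.002, 0.03, 0]
    - [1, 0, -0.002, 0.04, 0]
    - [1, -0.004, -0.04, 0, 0]
    - [1, -0.004, -0.05, 0, 0]
    - [1, -0.004, -0.05, 0, 0]
    - [1, -0.004, -0.05, 0, 0]
    - [1, -0.004, -0.05, 0, 0]

```text
time: 39.1
ee_pos: [0.4545, -0.0894, 0.0944]
tool_rot: [179.9, 0.0, 88.3]
force: [0.8, -0.3, -1.5]
gripper_width: 0.261
finger_force: 58.3
```

>>> arm_command:
  deltas:
    - [1, -0.005, -0.045, 0, 0]
    - [1, -0.005, -0.05, 0, 0]
    - [1, -0.005, -0.05, 0, 0]
    - [1, -0.004, -0.045, 0, 0]
    - [1, 0, 0, -0.035, 0]
    - [1, 0, 0, -0.03, 0]
    - [1, 0, 0, -0.014, 0]
    - [1, 0, 0, 0, 0]

```text
time: 40.1
ee_pos: [0.4355, -0.2778, 0.0146]
tool_rot: [-180.0, -0.0, 88.3]
force: [0.0, -0.3, -1.9]
gripper_width: 0.262
finger_force: 58.8
```

>>> arm_command:
  deltas:
    - [0.1, 0, 0, 0, 0]
    - [0.1, 0, 0, 0, 0]
    - [0.1, 0, 0, 0.02, 0]
    - [0.1, 0, 0, 0.04, 0]
    - [0.1, 0.01, 0.02, 0.05, 0]
    - [0.1, 0.02, 0.045, 0.05, 0]
    - [0.1, 0.02, 0.045, 0.05, 0]
    - [0.1, 0.02, 0.045, 0, 0]

```text
time: 41.1
ee_pos: [0.5033, -0.1323, 0.2177]
tool_rot: [179.6, 0.1, 88.2]
force: [0.8, -0.7, -1.3]
gripper_width: 0.448
finger_force: 0.0
```

```bash
python3 - <<'E'
from look import *
im=look(); save("top3",cv2.resize(im[120:260,210:460],(800,448)))
E
```

```text
[ 0.50333384 -0.13226786  0.2177383 ] [1.79580753e+02 5.47581899e-02 8.82305162e+01] [ -50.71222321 -299.20399326]
tray 112 [22.9  2.8 26. ]
tray 77 [-16.1  37.3  26.6]
tray 118 [-20.3 -35.8  25.6]
pan 22 [ 3.7 54.5 25.7]
```

View pics/top3.png

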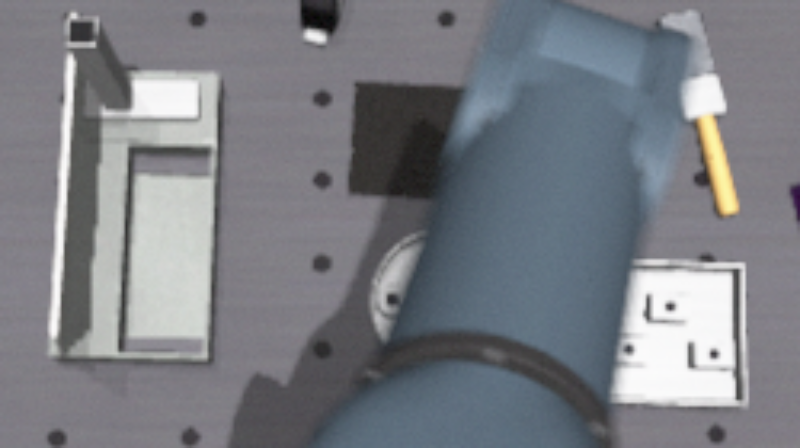

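The picture shows the bin empty, blocks in the tray at (670,306), (628,349) and (713,353), and the prop still holding the flap. Now I'm fetching the prop.

>>> arm_command:
  deltas:
    - [0, 0.01, 0.015, 0.02, 10]
    - [0, 0.02, 0.03, 0.03, 10]
    - [0, 0.02, 0.03, 0.03, 10]
    - [0, 0.02, 0.03, 0, 10]
    - [0, 0.02, 0.03, 0, 10]
    - [0, 0.02, 0.035, 0, 10]
    - [0, 0.015, 0.035, 0, 10]
    - [0, 0.015, 0.035, 0, 10]
  force: 110

```text
time: 42.15
ee_pos: [0.6414, 0.1082, 0.2939]
tool_rot: [-180.0, 0.0, 168.6]
force: [0.8, -0.3, -0.4]
gripper_width: 0.501
finger_force: 0.0
```

>>> arm_command:
  deltas:
    - [0, 0.01, 0.035, 0, 10]
    - [0, 0.01, 0.035, 0, 0]
    - [0, 0.002, 0.004, 0, 0]
    - [0, 0, 0, 0, 0]
    - [0, 0, 0, 0, 0]
    - [0, 0, 0, 0, 0]
    - [0, 0, 0, 0, 0]
    - [0, 0, 0, 0, 0]

```text
time: 43.15
ee_pos: [0.6632, 0.1811, 0.2938]
tool_rot: [-180.0, 0.0, 178.3]
force: [-0.5, -0.3, 0.3]
gripper_width: 0.497
finger_force: 0.0
```

```bash
python3 -c "from look import *;look()"
```

```text
[0.66320796 0.18110304 0.29375668] [-1.79999657e+02  4.60414653e-03  1.78269378e+02] [99.79499529 18.77184681]
tray 110 [23.   2.8 26.1]
tray 96 [-15.5  41.   26.6]
tray 122 [-20.5 -35.4  25.5]
pan 70 [ 0.9 47.2 26.2]
pan 72 [ 3.2  5.6 25.8]
pan 65 [  0.3 -48.8  26.3]
```

>>> arm_command:
  deltas:
    - [0, 0.001, 0.001, -0.03, 0]
    - [0, 0, 0, -0.03, 0]
    - [0, 0, 0, -0.02, 0]
    - [0, 0, 0, -0.01, 0]
    - [0, 0, 0, 0, 0]
    - [1, 0, 0, 0, 0]
    - [1, 0, 0, 0, 0]
    - [1, 0, 0, 0, 0]

```text
time: 44.2
ee_pos: [0.665, 0.1829, 0.205]
tool_rot: [179.9, 0.1, 178.3]
force: [0.8, 2.2, 5.9]
gripper_width: 0.259
finger_force: 108.8
```

>>> arm_command:
  deltas:
    - [1, 0, 0, 0, 0]
    - [1, 0, 0, 0.01, 0]
    - [1, 0, 0, 0.02, 0]
    - [1, 0, 0, 0.02, 0]
    - [1, 0, 0, 0.02, 0]
    - [1, 0, 0, 0.02, 0]
    - [1, 0, 0, 0.02, 0]
    - [1, 0, 0, 0.015, 0]

```text
time: 45.2
ee_pos: [0.6637, 0.1816, 0.3288]
tool_rot: [-179.9, -0.1, 178.3]
force: [1.3, -0.4, -8.0]
gripper_width: 0.262
finger_force: 108.6
```

>>> arm_command:
  deltas:
    - [1, 0, -0.007, 0, 0]
    - [1, 0, -0.01, -0.001, 0]
    - [1, 0, -0.01, -0.003, 0]
    - [1, 0, -0.01, -0.004, 0]
    - [1, 0, -0.012, -0.006, 0]
    - [1, 0, -0.012, -0.006, 0]
    - [1, 0, -0.011, -0.008, 0]
    - [1, 0, -0.011, -0.009, 0]

```text
time: 46.2
ee_pos: [0.6641, 0.0986, 0.291]
tool_rot: [180.0, -0.0, 178.3]
force: [0.2, 0.3, -8.7]
gripper_width: 0.253
finger_force: 108.6
```

>>> arm_command:
  deltas:
    - [1, 0, -0.009, -0.0105, 0]
    - [1, 0, -0.009, -0.0105, 0]
    - [1, 0, -0.007, -0.012, 0]
    - [1, 0, -0.007, -0.012, 0]
    - [1, 0, -0.004, -0.013, 0]
    - [1, 0, -0.004, -0.013, 0]
    - [1, 0, -0.003, -0.017, 0]
    - [1, 0, 0, -0.01, 0]

```text
time: 47.2
ee_pos: [0.664, 0.0562, 0.1922]
tool_rot: [-180.0, -0.1, 178.3]
force: [0.3, -0.3, -6.3]
gripper_width: 0.259
finger_force: 108.7
```

>>> arm_command:
  deltas:
    - [1, 0, 0, -0.008, 0]
    - [1, 0, 0, -0.002, 0]
    - [1, 0, 0, 0, 0]
    - [1, 0, 0, 0, 0]
    - [1, 0, -0.01, 0, 0]
    - [1, 0, -0.015, 0, 0]
    - [1, 0, -0.015, 0, 0]
    - [1, 0, 0, 0, 0]

```text
time: 48.2
ee_pos: [0.6642, 0.0131, 0.1837]
tool_rot: [-179.9, -0.0, 178.1]
force: [-0.2, -0.8, -6.5]
gripper_width: 0.259
finger_force: 108.7
```

```bash
python3 - <<'E'
from look import *
rep(); im,d,m=grab("side"); save("side4",cv2.resize(im[60:270,180:460],(800,600)))
E
```

```text
[0.66418473 0.01308016 0.18366293] [-1.79906311e+02 -2.71862989e-03  1.78076720e+02] [ 105.75594082 -149.14809961]
```

View pics/side4.png

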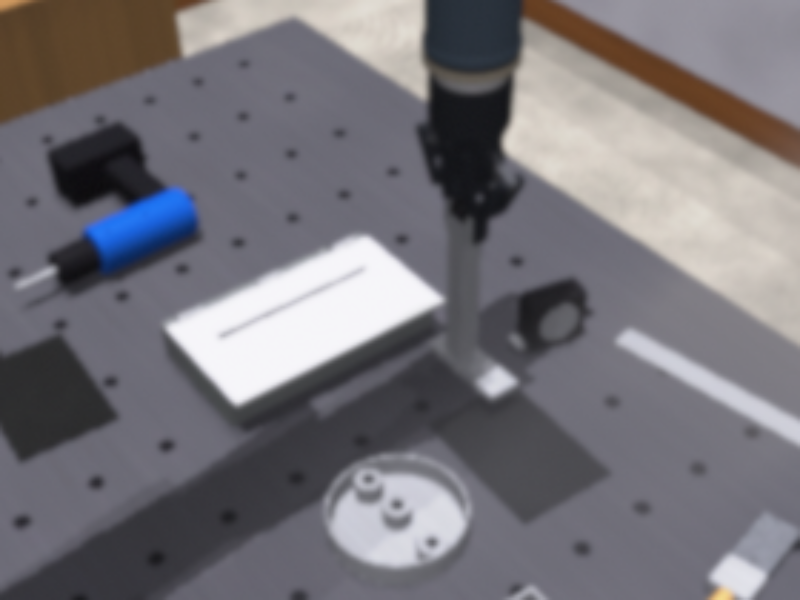

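The side picture shows the flap shut on the bin at (305,320) and the prop held clear at (465,290).

>>> arm_command:
  deltas:
    - [1, -0.004, -0.015, 0, 0]
    - [1, -0.005, -0.02, 0, 0]
    - [1, -0.006, -0.025, 0, 0]
    - [1, -0.006, -0.025, 0, 0]
    - [1, -0.006, -0.02, 0, 0]
    - [1, 0, 0, -0.01, 0]
    - [1, 0, 0, -0.008, 0]
    - [1, 0, 0, 0, 0]

```text
time: 49.25
ee_pos: [0.6368, -0.0875, 0.1646]
tool_rot: [180.0, -0.1, 178.4]
force: [0.3, 0.5, -7.1]
gripper_width: 0.258
finger_force: 108.8
```

>>> arm_command:
  deltas:
    - [1, 0, 0, -0.002, 0]
    - [1, 0, 0, -0.001, 0]
    - [1, 0, 0, -0.001, 0]
    - [1, 0, 0, -0.0005, 0]
    - [1, 0, 0, 0, 0]
    - [1, 0, 0, 0, 0]
    - [1, 0, 0, 0, 0]
    - [1, 0, 0, 0, 0]

```text
time: 50.25
ee_pos: [0.638, -0.0879, 0.163]
tool_rot: [180.0, 0.1, 178.3]
force: [-2.1, 2.6, 6.9]
gripper_width: 0.255
finger_force: 111.2
```

Landed on the mat. Releasing and retreating.

>>> arm_command:
  deltas:
    - [1, 0, 0, 0.001, 0]
    - [0.3, 0, 0, 0, 0]
    - [0, 0, 0, 0, 0]
    - [-0.3, 0, 0, 0, 0]
    - [-0.3, 0, 0, 0.02, 0]
    - [-0.3, 0, 0, 0.04, 0]
    - [-0.3, 0, 0, 0.05, 0]
    - [-0.3, 0, 0, 0.04, 0]

```text
time: 51.25
ee_pos: [0.6374, -0.0888, 0.3143]
tool_rot: [-180.0, 0.1, 178.3]
force: [0.8, 0.9, -0.2]
gripper_width: 0.648
finger_force: 0.0
```

>>> arm_command:
  deltas:
    - [0, 0, 0.04, 0, 0]
    - [0, 0, 0.05, 0, 0]
    - [0, 0, 0.05, 0, 0]
    - [0, 0, 0.05, 0, 0]
    - [0, 0, 0.04, 0, 0]
    - [0, 0, 0, 0, 0]
    - [0, 0, 0, 0, 0]
    - [0, 0, 0, 0, 0]

```text
time: 52.25
ee_pos: [0.6375, 0.1396, 0.3122]
tool_rot: [-180.0, 0.0, 178.2]
force: [0.3, -0.7, -0.1]
gripper_width: 0.5
finger_force: 0.0
```

```bash
python3 - <<'E'
from look import *
im=look(); save("top4",cv2.resize(im[60:260,80:520],(800,364)))
_,d,m=grab("top");P=cloud(d,m)*1000
for a,b in((175,200),(8,18)):
    k=(abs(P[...,0]-637)<60)&(abs(P[...,1]+108)<60)&(P[...,2]>a)&(P[...,2]<b); q=P[k]
    if len(q): print(len(q),cv2.minAreaRect(q[:,:2].astype(np.float32)),np.median(q[:,2]))
k=(abs(P[...,0]-500)<80)&(P[...,1]>80)&(P[...,1]<215);print("flap z",np.percentile(P[k][:,2],[5,50,95]))
E
```

```text
[0.63751354 0.139595   0.31219914] [-1.79952797e+02  1.27496260e-02  1.78159690e+02] [ 75.34327193 -23.48018133]
tray 113 [23.1  2.7 25.6]
tray 98 [-15.6  41.   26.8]
tray 118 [-20.3 -35.9  25.8]
pan 70 [ 0.8 47.2 26.5]
pan 73 [ 3.   5.5 26. ]
pan 64 [  0.4 -48.9  26.8]
90 ((637.4803466796875, -89.5279312133789), (21.267332077026367, 23.527572631835938), 89.8503646850586) 188.65371839305078
354 ((634.0792236328125, -108.01566314697266), (112.97374725341797, 113.29730224609375), 86.89820098876953) 12.993606805128843
flap z [728.81731909 753.98797056 778.35505831]
```

View pics/top4.png

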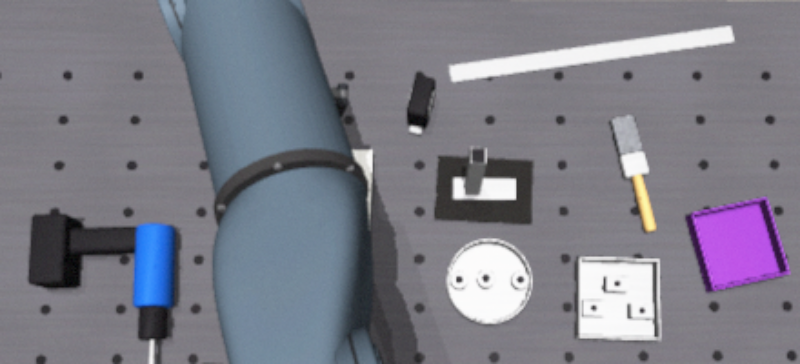

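The picture shows the prop upright on its mat at (478,165), three rounds in the pan near (488,280), and three blocks in the tray at (617,283), (593,307) and (641,310). The bystanders are untouched and the flap was seen shut before, so I'm handing in.

```bash
python3 -c "
from plant import order
print(order.job_done())"
```

```text
the job is handed in; nothing more can be done
None
```

I handed the job in after about 52 s of robot time: three rounds in the pan, three blocks in the tray, flap shut, and the prop upright on its mat. The hand-in call returned no verdict, and the arm hid the flap in the last picture; I saw it shut just before parking the prop.

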